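# Gauge a weld-on boss and hold it over the manifold hole for tacking

### The job

The dark manifold header on the bench still lacks its third weld-on boss. Of the two loose steel bosses only one has the right bore: find the one that slides all the way down over the gauge post (never force one that stops), leave the other standing upright on the bench, and carry the good one over to the open hole in the header without bumping the header or the bosses already welded on it. Finish while still holding it for the welder: upright, centred over the open hole, with an open gap of about 5 mm between its foot and the header, touching nothing but the gripper; leave the spray can and the wrench alone.

Things in the scene. Friction and masses are not known exactly. Their poses are not given: they have to be found in the camera images.
- boss_a: one of the two loose weld-on bosses: plain bright steel sleeve standing on the bench, outside diameter 40 mm, 50 mm tall, 0.3 kg, open straight through. One boss has a 22 mm bore, the other 16 mm; the names do not tell which, the gauge post decides. Origin: centre of its underside (foot); z: along its axis, up.
- boss_b: the other loose weld-on boss, the same outside: diameter 40 mm, 50 mm tall, 0.3 kg, bore either 22 or 16 mm. Origin: centre of its underside (foot); z: along its axis, up.
- gauge: bore gauge fixed to the bench: dark round base 70 mm in diameter, 12 mm thick; in its centre a bright upright post, 20 mm in diameter, 40 mm above the base (top 52 mm above the bench), 1.5 mm chamfer at the top. A 22 mm bore slides down it until the boss's foot rests on the base; a 16 mm bore stops on top of the post. Origin: on the bench under the post's axis; z up.
- header: manifold header fixed to the bench: dark rectangular steel tube, 80 mm wide (x), 300 long (y), 50 high. Two bosses 40 mm in diameter, 50 tall, with yellow plugs (tops 104 mm above the bench) are welded on at y = -95 and y = 0 mm; at y = +95 mm is an open hole of 26 mm diameter. Two welding magnets 16 mm thick lie against its sides. Origin: on the bench under its middle; z up.
- hole (a point): centre of the open hole, on the header's top face, 50 mm above the bench; z up, other axes as the header's.
- spray_can: bystander: spray can with a green cap, 52 mm in diameter, 171 mm tall, standing on the bench. Origin: centre of its underside.
- wrench: bystander: steel open-ended wrench lying on the bench, 34 x 204 x 8 mm. Origin: on the bench, under it.
There are look-alikes about, which are no part of the job. Leave any red look-alike of the boss_b alone.

How it is judged:
By the outcome, as a careful person would: the job done as asked, in the order asked, and still so for the second after the job is handed in, while the arm keeps its last pose, push and grip.
It also fails if it takes over 72 s, if anything falls off the work surface, if the arm or the gripper's body presses on something with over 40 N, if the wrist force passes 120 N, or if a joint passes its speed limit or range.

### The arm

A 6-joint arm with a two-finger parallel gripper is mounted at the origin on the work surface; the furniture and walls round the work are solid. World frame = base frame: x ahead of the robot, y to its left, z up, the work surface at z = 0. Lengths are in m, angles in rad, forces in N, time in s.
With the tool pointing down it reaches from about 0.3 to 1 m from the base axis. Payload 5.1 kg.
Tool frame: the origin (TCP) lies at the very end of the fingers, on their centre line; the grasp point (between the pads) lies 19 mm behind it; z points along the fingers, y is the line along which they close (so a half turn about z gives the same grasp; the last joint's range is limited). The gripper opens to 95 mm and grips with 3 to 60 N. Pads are 20 mm wide; open, the fingers measure 119 mm over their backs; the gripper's body (75 mm by 180 mm) begins 59 mm behind the grasp point.
Start: joints at [-1.369, 0.124, 1.65, -0, 1.367, -0.083], TCP at [0.183, -0.624, 0.215] pointing down, gripper open.
Joint ranges: [-2.61, 2.61], [-1.02, 2.33], [0.03, 2.71], [-1.35, 4.49], [0.32, 2.68], [-2.91, 2.91]. Speed limits (rad/s): [2.57, 2.57, 3.14, 3.14, 3.14, 3.14].

### API

Orientations are given as a unit quaternion [x, y, z, w].
In Python, from rig import bot gives the robot as it stands. The module is installed in compiled form; this text tells all that it offers.
- The arm moves only by the tool arm_command, never from a script. Its arguments are lists of equal length, an entry for each row: "hand": the closure in counts, from 0 (fully open) to 255 (shut); "delta_pos": the shift along the tool's x, y, z in mm, a list of three; "yaw": the turn about the tool's z in rad. In form: {"hand": [hand, ...], "delta_pos": [[tx, ty, tz], ...], "yaw": [yaw, ...]}. A call has 1 to 12 rows; each row shifts and turns the commanded pose from where the row before left it, along the tool's axes as they then stand; what a row does not reach is not made up. A row lasts 1/12 s, in which the tool goes at most 41.7 mm and 7.16 degrees, less where a joint would pass 70% of its speed; a pose out of reach is approached as far as the arm can. A call is refused whole if a number of a shift passes 41.7 or a number of a turn 0.125, either way. A call with a gripper value outside its range is refused whole. The fingers move at their own pace and stop on an object; the grip force is fixed at half the most. Time passes only in rows, so rows that do not move let the fingers close. It gives the time, the measured TCP pose, the force, the opening and the grip force at its end, in the units of the state.
- bot.observe(): the state, without advancing time (a new reading comes with each control period).
- bot.capture(name): name is "scene" or "top" or "wrist"; returns a dict with "image" (420x560x3 uint8, red, green, blue), "depth" (420x560 float32, m along the optical axis (not along the pixel's ray), 0 where there is no reading), "K" (3x3 intrinsics, pixels), "world_from_camera" (4x4, takes a point from camera to world coordinates); the wrist camera has in their place "tool_from_camera" (4x4, takes a point from camera to tool coordinates, whose origin is the TCP and whose axes are the flange's). Camera axes: x right, y down, z forward; pixel columns grow to the right and rows downward; lengths in m; the calibration is good to about 2 mm. A picture is of the moment at which its call begins: read the wrist's pose just before it.
- bot.finish_job(): hands the job in; it is judged then, once.
The state is a dict: "time": time; "joint_positions": joint angles; "dq": joint speeds; "effort": joint torques, N m; "position": TCP position; "ee_rot": TCP orientation; "wrist_force": force on the tool from outside, world axes, zero at the start; "moment": the same for the moment, N m; "grip_width": finger opening in m; "grasp_force": force on a finger pad.
Only numpy, scipy, OpenCV 4.12 (cv2) and the standard library are available. Lean on these libraries where they do the work, as an engineer would, in place of code of your own. Each camera call takes 0.05 s, during which the arm holds its last target. There are 200 camera calls.

## Working session

There is one attempt and no reset: what is moved stays moved. The work goes in short steps, Python scripts to look and compute and a tool call to move; the robot and the scene stay as the last step left them, time stands still between calls to the robot, and variables do not carry over. Pictures are saved under pics/ and viewed, at most 10 in all, crops included, and the job is handed in when it is done.

Besides the shell and the picture viewer there is one more tool, called after "Call:" as name([rows], argument=value, ...), one row to a line, values as JSON. arm_command: Moves the arm, as the interface text tells. Its arguments: {"type":"object","properties":{"hand":{"type":"array"},"delta_pos":{"type":"array"},"yaw":{"type":"array"}},"required":["hand","delta_pos","yaw"]}

```bash
mkdir -p pics; cat > h.py <<'E'
from rig import bot
import numpy as np, cv2
def save(n,img): cv2.imwrite(f'pics/{n}.png',img[...,::-1])
def pts(c,T=None):
    T=c['world_from_camera'] if T is None else T
    d=c['depth'];v,u=np.mgrid[:d.shape[0],:d.shape[1]];K=c['K']
    p=np.stack([(u-K[0,2])/K[0,0]*d,(v-K[1,2])/K[1,1]*d,d],-1)
    return p@T[:3,:3].T+T[:3,3]
E
python3 - <<'E'
from h import *
s=bot.observe();print(s['time'],s['position'],s['ee_rot'],s['grip_width'])
a=bot.capture('scene');b=bot.capture('top')
np.savez('t.npz',**b);np.savez('s.npz',**a)
save('scene',a['image']);save('top',b['image'])
print(b['world_from_camera'],b['K'])
E
```

```text
0.0 [ 0.18246451 -0.62318661  0.21339161] [ 9.89876277e-01  1.41929037e-01 -7.21541861e-05 -1.04845571e-03] 0.09506060546811142
[[-2.26546739e-02 -9.96579791e-01  7.94700355e-02  4.72923813e-01]
 [-9.99741545e-01  2.27340112e-02  9.35880671e-05 -5.10715439e-02]
 [-1.89994065e-03 -7.94473759e-02 -9.96837251e-01  1.31573945e+00]
 [ 0.00000000e+00  0.00000000e+00  0.00000000e+00  1.00000000e+00]] [[533.74121763   0.         279.59785024]
 [  0.         533.74121763 218.34583347]
 [  0.           0.           1.        ]]
```

View pics/top.png

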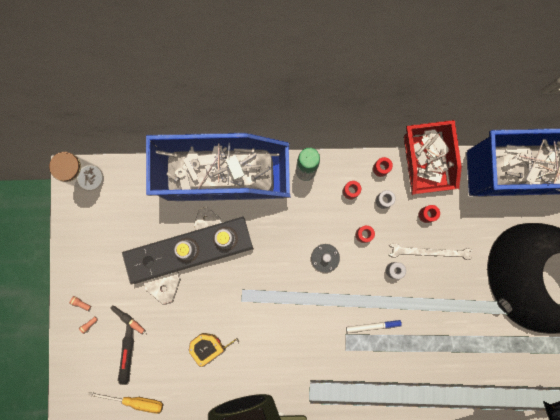

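View pics/scene.png

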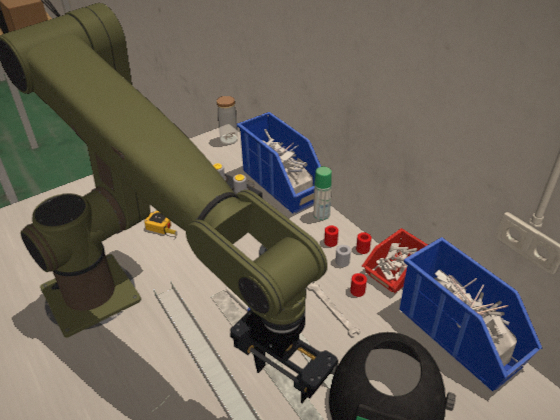

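The top view shows grey sleeves at (386,200) and (397,270). The red sleeves at (352,189), (383,166), (430,213) and (366,234) are look-alikes. The gauge is at (325,258) and the header's open hole at (148,262). The two loose bosses are the grey ones, because they are bare bright steel. I'll confirm with a crop and measure.

```bash
cat >> h.py <<'E'
def ray(c,u,v,z,T=None):
    T=c['world_from_camera'] if T is None else T
    d=T[:3,:3]@np.linalg.inv(c['K'])@[u,v,1.];o=T[:3,3]
    return (o+d*(z-o[2])/d[2]).round(4)
E
python3 - <<'E'
from h import *
c=dict(np.load('t.npz'))
P=pts(c)
for n,(u,v),r,lo,hi in [('b1',(386,200),14,.044,.06),('b2',(397,270),14,.044,.06),('r1',(366,234),14,.044,.06),('r2',(352,189),14,.044,.06),('r3',(383,166),14,.044,.06),('r4',(430,213),14,.044,.06),('base',(325,258),18,.006,.025),('post',(325,258),18,.044,.06),('plug1',(183,250),14,.095,.115),('plug2',(223,238),14,.095,.115),('can',(309,160),20,.15,.18)]:
    q=P[v-r:v+r+1,u-r:u+r+1].reshape(-1,3);m=(q[:,2]>lo)&(q[:,2]<hi);q=q[m]
    if len(q): print(n,len(q),((q.min(0)+q.max(0))/2).round(4),q.mean(0).round(4),np.ptp(q,0).round(3))
# header
m=(P[...,2]>.04)&(P[...,2]<.06);m[:200]&=True
k=np.zeros_like(m);k[210:300,110:260]=m[210:300,110:260]
q=P[k][:,:2].astype(np.float32);print(cv2.minAreaRect(q),P[k][:,2].mean())
print('hole ray',ray(c,148,262,.05))
im=c['image'][140:300,290:480];save('crop',cv2.resize(im,None,fx=4,fy=4)[:600,:780])
E
```

```text
b1 162 [ 0.6168 -0.3074  0.05  ] [ 0.6166 -0.3068  0.0493] [0.039 0.04  0.012]
b2 194 [ 0.4451 -0.3255  0.0499] [ 0.4444 -0.3254  0.0495] [0.038 0.039 0.012]
r1 161 [ 0.5343 -0.2552  0.0504] [ 0.5332 -0.2553  0.0499] [0.038 0.039 0.012]
r2 153 [ 0.6408 -0.2261  0.0505] [ 0.6409 -0.2264  0.0499] [0.039 0.038 0.013]
r3 161 [ 0.6965 -0.3035  0.0501] [ 0.6959 -0.3032  0.0497] [0.039 0.04  0.012]
r4 163 [ 0.5787 -0.4123  0.0511] [ 0.579  -0.4119  0.05  ] [0.039 0.039 0.013]
base 585 [ 0.478  -0.1632  0.0139] [ 0.4782 -0.1593  0.0116] [0.083 0.076 0.015]
post 57 [ 0.4785 -0.1588  0.0505] [ 0.4785 -0.159   0.0508] [0.017 0.019 0.012]
plug1 241 [0.5038 0.1721 0.1027] [0.5038 0.1709 0.1015] [0.039 0.039 0.015]
plug2 238 [0.5291 0.0803 0.1032] [0.5286 0.0791 0.1017] [0.039 0.039 0.016]
can 401 [ 0.6942 -0.1171  0.1641] [ 0.6927 -0.1168  0.1695] [0.047 0.046 0.027]
((0.5039834976196289, 0.17171134054660797), (0.08008252829313278, 0.30083703994750977), 15.101224899291992) 0.04929058558049011
hole ray [0.4774 0.2625 0.05  ]
```

View pics/crop.png

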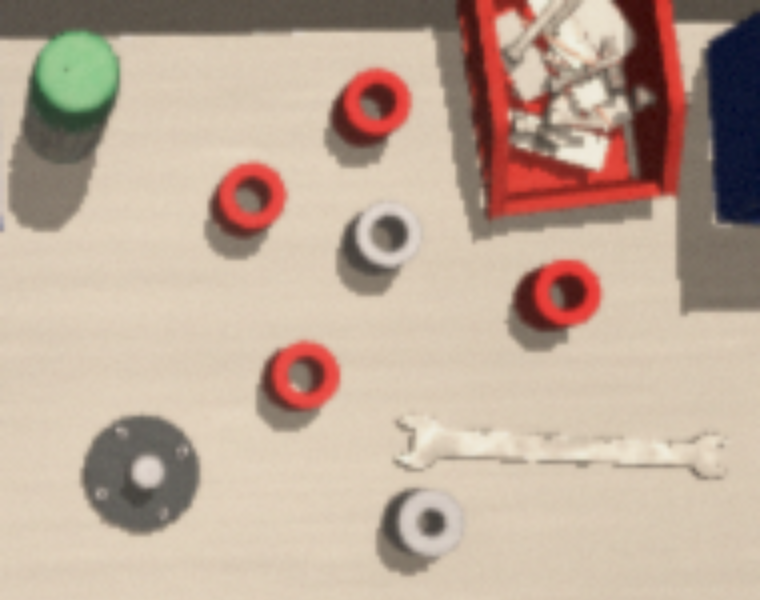

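The crop shows the two loose bosses at (387,234) with the larger bore and (430,522) with the smaller bore, so the upper one is the likely 22 mm boss. I'll grasp that one first and let the gauge confirm it. First I check for obstacles on the way.

```bash
cat >> h.py <<'E'
from scipy.spatial.transform import Rotation as R
def delta(target):
    s=bot.observe();r=R.from_quat(s['ee_rot'])
    d=r.inv().apply(np.array(target)-s['position'])*1000
    print('t',round(s['time'],2),'pos',s['position'].round(4),'delta mm',d.round(1),'tilt',r.as_matrix()[2].round(4))
E
python3 - <<'E'
from h import *
P=np.concatenate([pts(dict(np.load(f))).reshape(-1,3) for f in('t.npz',)])
for n,x,y in [('helmet',(.3,.6),(-.85,-.52)),('redbin',(.62,.8),(-.48,-.34)),('blue R',(.6,.85),(-.8,-.48)),('blue L',(.55,.85),(-.08,.4))]:
    q=P[(P[:,0]>x[0])&(P[:,0]<x[1])&(P[:,1]>y[0])&(P[:,1]<y[1])&(P[:,2]>.06)]
    print(n,q.min(0).round(3),q.max(0).round(3))
delta([.4,-.45,.2]);delta([.617,-.307,.2])
E
```

```text
helmet [ 0.3   -0.703  0.06 ] [ 0.546 -0.559  0.14 ]
redbin [ 0.652 -0.48   0.06 ] [ 0.797 -0.355  0.083]
blue R [ 0.615 -0.726  0.06 ] [ 0.823 -0.48   0.534]
blue L [ 0.62 -0.08  0.06] [0.823 0.4   0.647]
t 0.1 pos [ 0.1825 -0.6232  0.2135] delta mm [ 257.4 -105.1   13.7] tilt [ 2.0e-04 -1.9e-03 -1.0e+00]
t 0.1 pos [ 0.1825 -0.6232  0.2135] delta mm [ 505.9 -181.4   13.9] tilt [ 2.0e-04 -1.9e-03 -1.0e+00]
```

Call:
arm_command([
  [0,-20,0],
  [0,-30,0],
  [0,-36,0],
  [0,-36,0],
  [15,-35,0],
  [30,-24,0],
  [38,0,0],
  [38,0,0],
  [38,0,0],
  [38,0,0],
  [38,0,0],
  [38,0,0],
], hand=[70,70,70,70,70,70,70,70,70,70,70,70], yaw=[0,0,0,0,0,0,0,0,0,0,0,0])

```text
time: 1.1
position: [0.3953, -0.3722, 0.2143]
ee_rot: [0.99, 0.142, -0.0, -0.0]
wrist_force: [-0.3, -0.4, 0.5]
grip_width: 0.0693
grasp_force: 0.0
```

Call:
arm_command([
  [38,0,0],
  [38,0,0],
  [38,0,0],
  [38,0,10],
  [20,0,20],
  [10,0,20],
  [0,0,10],
  [0,0,0],
], hand=[70,70,70,70,70,70,70,70], yaw=[0,0,0,0,0,0,0,0])

```text
time: 1.77
position: [0.5665, -0.3207, 0.1502]
ee_rot: [0.99, 0.142, -0.003, -0.002]
wrist_force: [-0.3, 0.5, -0.8]
grip_width: 0.0689
grasp_force: 0.0
```

```bash
python3 - <<'E'
from h import *
s=bot.observe();r=R.from_quat(s['ee_rot']).as_matrix()
w=bot.capture('wrist');T=np.eye(4);T[:3,:3]=r;T[:3,3]=s['position'];T=T@w['tool_from_camera']
np.savez('w1.npz',T=T,**w);save('w1',w['image']);print(s['grip_width'])
P=pts(w,T);im=w['image'].astype(int)
grey=np.ptp(im,axis=2)<40
m=grey&(abs(P[...,2]-.05)<.006)&(np.hypot(P[...,0]-.617,P[...,1]+.307)<.035)
q=P[m];print(len(q),((q.min(0)+q.max(0))/2).round(4),np.ptp(q,0))
if len(q)>50:
    e=cv2.minEnclosingCircle(q[:,:2].astype(np.float32));print(e);delta([*e[0],.05])
E
```

```text
0.06892000244091284
1606 [ 0.6167 -0.3061  0.0482] [0.03979489 0.03970515 0.0082172 ]
((0.6168275475502014, -0.30611491203308105), 0.02001362480223179)
t 1.82 pos [ 0.5669 -0.3216  0.1524] delta mm [ 52.6  -0.5 102.3] tilt [-0.0031 -0.0033 -1.    ]
```

View pics/w1.png

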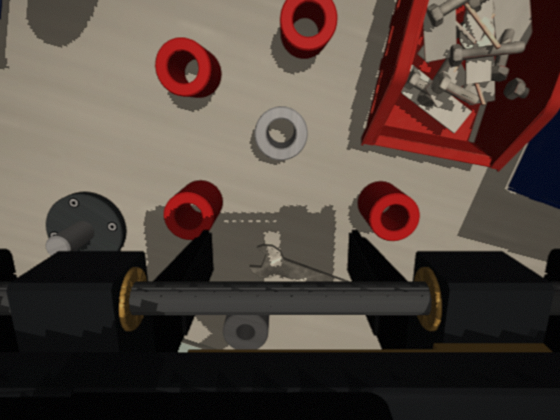

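The wrist view shows the grey boss at (281,132), clear of the red sleeves, and the measured 20 mm radius matches. I move over it and descend.

Call:
arm_command([
  [20,0,0],
  [20,0,0],
  [12,0,10],
  [0,0,20],
  [0,0,25],
  [0,0,20],
  [0,0,0],
  [0,0,0],
  [0,0,0],
  [0,0,0],
], hand=[70,70,70,70,70,70,70,70,70,70], yaw=[0,0,0,0,0,0,0,0,0,0])

```text
time: 2.65
position: [0.6195, -0.3089, 0.0828]
ee_rot: [0.99, 0.142, 0.002, 0.001]
wrist_force: [-0.0, 0.7, 0.4]
grip_width: 0.0689
grasp_force: 0.0
```

```bash
python3 -c "
from h import *
delta([.6168,-.3061,.014])"
```

```text
t 2.65 pos [ 0.6195 -0.3089  0.0828] delta mm [-2.  -3.7 68.8] tilt [ 0.0031  0.0034 -1.    ]
```

Call:
arm_command([
  [-2,-3,5],
  [0,0,15],
  [0,0,15],
  [0,0,15],
  [0,0,12],
  [0,0,7],
  [0,0,0],
  [0,0,0],
], hand=[70,70,70,70,70,70,70,70], yaw=[0,0,0,0,0,0,0,0])

```text
time: 3.32
position: [0.6152, -0.305, 0.0095]
ee_rot: [0.99, 0.142, -0.001, -0.001]
wrist_force: [-0.2, 0.0, 0.1]
grip_width: 0.0691
grasp_force: 0.0
```

Call:
arm_command([
  [0,0,0],
  [0,0,0],
  [0,0,0],
  [0,0,0],
  [0,0,0],
  [0,0,0],
  [0,0,0],
  [0,0,0],
  [0,0,0],
  [0,0,0],
  [0,0,0],
  [0,0,0],
], hand=[90,105,120,135,150,165,180,200,220,255,255,255], yaw=[0,0,0,0,0,0,0,0,0,0,0,0])

```text
time: 4.32
position: [0.6159, -0.3057, 0.0112]
ee_rot: [0.99, 0.142, 0.0, 0.0]
wrist_force: [-0.1, -0.9, 3.8]
grip_width: 0.0403
grasp_force: 30.0
```

Call:
arm_command([
  [0,0,-5],
  [0,0,-10],
  [0,0,-20],
  [0,0,-30],
  [0,0,-30],
  [0,0,-25],
  [0,0,-10],
  [0,0,0],
], hand=[255,255,255,255,255,255,255,255], yaw=[0,0,0,0,0,0,0,0])

```text
time: 4.98
position: [0.6172, -0.3061, 0.1445]
ee_rot: [0.99, 0.142, 0.002, 0.002]
wrist_force: [0.3, -0.2, -2.8]
grip_width: 0.0401
grasp_force: 30.0
```

```bash
python3 - <<'E'
from h import *
w=dict(np.load('w1.npz'));
# refine gauge position from top view: post top centroid & base circle
c=dict(np.load('t.npz'));P=pts(c);im=c['image'].astype(int)
hsv=im.max(2)
sub=np.zeros(hsv.shape,np.uint8);sub[235:282,300:350]=(hsv[235:282,300:350]<110)
q=P[sub>0];q=q[abs(q[:,2]-.012)<.006];print('base',len(q),cv2.minEnclosingCircle(q[:,:2].astype(np.float32)),q.mean(0))
m=(P[...,2]>.047)&(P[...,2]<.058)&(np.hypot(P[...,0]-.478,P[...,1]+.159)<.03)
q=P[m];print('post',len(q),cv2.minEnclosingCircle(q[:,:2].astype(np.float32)),q.mean(0))
P=pts(w,w['T']);m=(P[...,2]>.044)&(P[...,2]<.058)&(np.hypot(P[...,0]-.478,P[...,1]+.159)<.03)
q=P[m];print('post wrist',len(q))
if len(q):print(cv2.minEnclosingCircle(q[:,:2].astype(np.float32)),q.mean(0))
delta([.4785,-.159,.14])
E
```

```text
base 457 ((0.4778282344341278, -0.158577561378479), 0.033909525722265244) [ 0.47730135 -0.15805253  0.01155867]
post 53 ((0.4782492518424988, -0.15898802876472473), 0.009640393778681755) [ 0.47847166 -0.15907444  0.05115697]
post wrist 467
((0.47843122482299805, -0.15821172297000885), 0.010835625231266022) [ 0.48211936 -0.1591724   0.05043354]
t 4.98 pos [ 0.6172 -0.3061  0.1445] delta mm [ -91.8 -180.2    3.4] tilt [ 0.0042  0.0043 -1.    ]
```

Call:
arm_command([
  [-6,-12,0],
  [-12,-24,0],
  [-15,-30,0],
  [-15,-30,0],
  [-15,-30,0],
  [-15,-30,0],
  [-10,-18,0],
  [-4,-6,0],
  [0,0,0],
  [0,0,0],
], hand=[255,255,255,255,255,255,255,255,255,255], yaw=[0,0,0,0,0,0,0,0,0,0])

```text
time: 5.82
position: [0.4765, -0.1585, 0.1396]
ee_rot: [0.99, 0.142, -0.0, -0.0]
wrist_force: [-0.5, -0.4, -2.6]
grip_width: 0.04
grasp_force: 30.0
```

```bash
cat > look.py <<'E'
from h import *
import sys
n=sys.argv[1];cam=sys.argv[2]
s=bot.observe();w=bot.capture(cam)
if cam=='wrist':
    r=R.from_quat(s['ee_rot']).as_matrix();T=np.eye(4);T[:3,:3]=r;T[:3,3]=s['position'];T=T@w['tool_from_camera']
else: T=w['world_from_camera']
np.savez(n+'.npz',T=T,**w);save(n,w['image'])
E
for i in 1 2 3; do python3 -c "
from h import *
delta([.478,-.1587,.14])
bot.capture('top')"; done; python3 look.py g1 wrist
```

```text
t 5.82 pos [ 0.4765 -0.1585  0.1396] delta mm [ 1.4  0.7 -0.4] tilt [-8.e-04 -5.e-04 -1.e+00]
t 5.87 pos [ 0.477  -0.1589  0.14  ] delta mm [1.  0.1 0. ] tilt [-4.e-04 -1.e-04 -1.e+00]
t 5.92 pos [ 0.4773 -0.1592  0.1403] delta mm [ 0.8 -0.2  0.3] tilt [-2.e-04  1.e-04 -1.e+00]
```

View pics/g1.png

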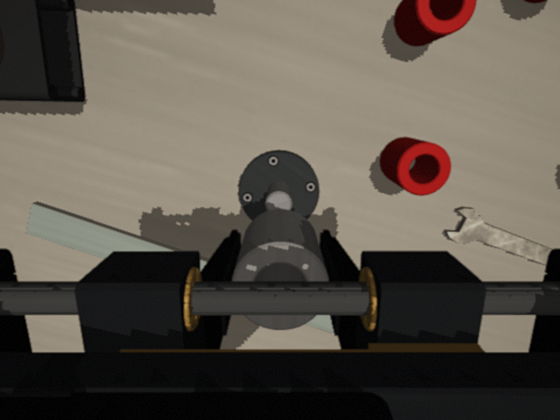

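The wrist view shows the held boss at (278,250) and, just beyond it, the gauge base at (278,187) with its post at (279,200). I fit both in the tool frame.

```bash
cat > fit.py <<'E'
from h import *
from scipy.optimize import least_squares
def cyl(q,r,x0):
    # axis parallel to tool z
    f=least_squares(lambda c:np.hypot(q[:,0]-c[0],q[:,1]-c[1])-r,x0,loss='soft_l1',f_scale=.001)
    return f.x.round(4),np.sqrt(np.mean(f.fun**2)).round(4)
def held(w):
    Q=pts(w,w['tool_from_camera']);h=np.hypot(Q[...,0],Q[...,1])
    m=(h<.03)&(Q[...,2]<.012)&(Q[...,2]>-.034)
    m[:,:]&=True
    return Q,Q[m]
E
python3 - <<'E'
from fit import *
w=dict(np.load('g1.npz'));Q,q=held(w)
print(len(q),q.min(0).round(4),q.max(0).round(4))
s=q[(abs(q[:,1])<.015)&(q[:,2]>-.025)]
print('boss',len(s),cyl(s,.02,[0,0]))
for z0 in np.arange(-.03,.013,.01):
    t=s[(s[:,2]>z0)&(s[:,2]<z0+.01)]
    if len(t)>30:print(z0.round(3),len(t),cyl(t,.02,[0,0]))
z=Q[...,2];m=(abs(z-.128)<.005)&(w['image'].max(2)<120)&(np.hypot(Q[...,0],Q[...,1])<.06)
b=Q[m];print('base',len(b),b.min(0).round(4),b.max(0).round(4))
# base outline beyond the boss
e=cv2.convexHull(b[:,:2].astype(np.float32))[:,0];e=e[e[:,0]>.005];print('base centre',cyl(e,.035,[0,0]))
m=(z>.08)&(z<.12)&(np.hypot(Q[...,0],Q[...,1])<.03);p=Q[m];print('post',len(p));
if len(p)>20: print(p.min(0).round(4),p.max(0).round(4),cyl(p[p[:,2]>.092],.01,[0,0]))
E
```

```text
3945 [-0.0109 -0.0274 -0.034 ] [0.0214 0.0274 0.0102]
boss 1999 (array([0.0013, 0.0004]), np.float64(0.005))
-0.03 278 (array([0.0007, 0.0003]), np.float64(0.0031))
-0.02 608 (array([0.0011, 0.0004]), np.float64(0.0049))
-0.01 666 (array([0.0058, 0.009 ]), np.float64(0.0043))
0.0 444 (array([0.0015, 0.0006]), np.float64(0.005))
base 3555 [-0.0236 -0.0357  0.1233] [0.0364 0.0335 0.133 ]
base centre (array([ 0.0015, -0.0009]), np.float64(0.0001))
post 596
[-0.0034 -0.0107  0.0867] [0.0119 0.0089 0.1199] (array([ 0.0015, -0.001 ]), np.float64(0.0001))
```

```bash
python3 - <<'E'
from fit import *
w=dict(np.load('g1.npz'));Q,q=held(w)
s=q[(q[:,0]>.008)&(abs(q[:,1])<.018)&(q[:,2]>-.03)]
f=least_squares(lambda c:np.hypot(s[:,0]-c[0]-c[2]*s[:,2],s[:,1]-c[1]-c[3]*s[:,2])-.02,[0,0,0,0],loss='soft_l1',f_scale=.0005)
print(len(s),f.x.round(4),np.median(abs(f.fun)))
E
```

```text
1810 [ 0.0007  0.0003 -0.0003 -0.0012] 0.00010261614103758768
```

Call:
arm_command([
  [0.8,-0.9,6],
  [0,0,14],
  [0,0,18],
  [0,0,16],
  [0,0,10],
  [0,0,4],
  [0,0,0],
  [0,0,0],
  [0,0,0],
], hand=[255,255,255,255,255,255,255,255,255], yaw=[0,0,0,0,0,0,0,0,0])

```text
time: 6.77
position: [0.4781, -0.1578, 0.0738]
ee_rot: [0.99, 0.142, 0.001, 0.001]
wrist_force: [0.0, -0.2, -2.0]
grip_width: 0.0396
grasp_force: 30.0
```

```bash
python3 look.py g2 wrist; python3 - <<'E'
from fit import *
w=dict(np.load('g2.npz'));Q,q=held(w)
s=q[(q[:,0]>.008)&(abs(q[:,1])<.018)&(q[:,2]>-.03)&(q[:,2]<.009)]
f=least_squares(lambda c:np.hypot(s[:,0]-c[0],s[:,1]-c[1])-.02,[0,0],loss='soft_l1',f_scale=.0005)
print('boss',f.x.round(4),'foot z',q[:,2].max())
z=Q[...,2]
m=(z>.02)&(z<.08)&(np.hypot(Q[...,0],Q[...,1])<.05)&(w['image'].max(2)<140)
b=Q[m];print(len(b),np.histogram(b[:,2],12))
zb=np.median(b[:,2][b[:,2]>.045]);b=b[abs(b[:,2]-zb)<.003]
e=cv2.convexHull(b[:,:2].astype(np.float32))[:,0];e=e[e[:,0]>.01];print('base',zb,cyl(e,.035,[0,0]))
m=(z>.02)&(z<zb-.005)&(np.hypot(Q[...,0],Q[...,1])<.02);p=Q[m];print('post',len(p))
if len(p)>20: print(cyl(p,.01,[0,0]))
delta([.478,-.1587,.14])
E
```

```text
boss [0.0007 0.0003] foot z 0.01017638719973138
5454 (array([  11,   16,   21,   24,   25,  558, 3840,   78,   41,   46,  254,
        540]), array([0.04610445, 0.04857707, 0.0510497 , 0.05352233, 0.05599496,
       0.05846759, 0.06094022, 0.06341285, 0.06588548, 0.06835811,
       0.07083074, 0.07330337, 0.075776  ]))
base 0.06186171045989704 (array([0.0002, 0.0001]), np.float64(0.0001))
post 79
(array([0.0002, 0.0002]), np.float64(0.0002))
t 6.82 pos [ 0.4781 -0.1578  0.0739] delta mm [ -0.3   0.9 -66.1] tilt [ 0.0018  0.0015 -1.    ]
```

Call:
arm_command([
  [-0.5,0,2],
  [0,0,3],
  [0,0,3],
  [0,0,3],
  [0,0,2],
  [0,0,2],
  [0,0,2],
  [0,0,0],
  [0,0,0],
], hand=[255,255,255,255,255,255,255,255,255], yaw=[0,0,0,0,0,0,0,0,0])

```text
time: 7.57
position: [0.4767, -0.1575, 0.0555]
ee_rot: [0.99, 0.142, -0.0, -0.0]
wrist_force: [0.5, -0.7, -2.7]
grip_width: 0.04
grasp_force: 30.0
```

The foot is below the post top with no added force, so the bore is on. I continue down.

Call:
arm_command([
  [0,0,3],
  [0,0,3],
  [0,0,4],
  [0,0,4],
  [0,0,4],
  [0,0,3],
  [0,0,0],
  [0,0,0],
], hand=[255,255,255,255,255,255,255,255], yaw=[0,0,0,0,0,0,0,0])

```text
time: 8.23
position: [0.4768, -0.1575, 0.0344]
ee_rot: [0.99, 0.142, -0.0, -0.0]
wrist_force: [1.4, -0.5, -3.1]
grip_width: 0.04
grasp_force: 30.0
```

Call:
arm_command([
  [0,0,3],
  [0,0,3],
  [0,0,2],
  [0,0,1],
  [0,0,1],
  [0,0,0],
  [0,0,0],
  [0,0,0],
], hand=[255,255,255,255,255,255,255,255], yaw=[0,0,0,0,0,0,0,0])

```text
time: 8.9
position: [0.4767, -0.1575, 0.0246]
ee_rot: [0.99, 0.142, 0.0, 0.0]
wrist_force: [1.1, -1.2, -3.4]
grip_width: 0.04
grasp_force: 30.0
```

Call:
arm_command([
  [0,0,0.7],
  [0,0,0.7],
  [0,0,0.6],
  [0,0,0],
  [0,0,0],
], hand=[255,255,255,255,255], yaw=[0,0,0,0,0])

```text
time: 9.32
position: [0.4768, -0.1575, 0.0232]
ee_rot: [0.99, 0.142, -0.0, -0.0]
wrist_force: [-0.9, -0.0, 3.5]
grip_width: 0.0399
grasp_force: 30.0
```

The force rises at foot height 12 mm, so the foot rests on the base: this boss is the good one. I lift it off and carry it high over to the hole.

Call:
arm_command([
  [0,0,-3],
  [0,0,-6],
  [0,0,-8],
  [0,0,-8],
  [0,0,-8],
  [0,0,-10],
  [0,0,-20],
  [0,0,-30],
  [0,0,-30],
  [0,0,-20],
  [0,0,-10],
  [0,0,-4],
], hand=[255,255,255,255,255,255,255,255,255,255,255,255], yaw=[0,0,0,0,0,0,0,0,0,0,0,0])

```text
time: 10.32
position: [0.4774, -0.1578, 0.1824]
ee_rot: [0.99, 0.142, 0.001, 0.001]
wrist_force: [0.4, -0.8, -2.4]
grip_width: 0.0403
grasp_force: 30.0
```

```bash
python3 -c "
from h import *
delta([.479,.263,.18])"
```

```text
t 10.32 pos [ 0.4774 -0.1578  0.1824] delta mm [ 119.8 -403.4    1.8] tilt [ 0.0025  0.0022 -1.    ]
```

Call:
arm_command([
  [3,-10,0],
  [6,-20,0],
  [9,-30,0],
  [9,-30,0],
  [9,-30,0],
  [9,-30,0],
  [9,-30,0],
  [9,-30,0],
  [9,-30,0],
  [9,-30,0],
  [9,-30,0],
  [9,-30,0],
], hand=[255,255,255,255,255,255,255,255,255,255,255,255], yaw=[0,0,0,0,0,0,0,0,0,0,0,0])

```text
time: 11.32
position: [0.4767, 0.1888, 0.177]
ee_rot: [0.99, 0.142, -0.002, 0.0]
wrist_force: [0.7, -1.0, -3.6]
grip_width: 0.04
grasp_force: 30.0
```

Call:
arm_command([
  [9,-30,0],
  [6,-23,0],
  [4,-14,0],
  [2,-6,0],
  [0,0,0],
  [0,0,0],
  [0,0,0],
], hand=[255,255,255,255,255,255,255], yaw=[0,0,0,0,0,0,0])

```text
time: 11.9
position: [0.4782, 0.262, 0.1788]
ee_rot: [0.99, 0.142, -0.001, 0.0]
wrist_force: [-0.2, 0.3, -3.0]
grip_width: 0.0403
grasp_force: 30.0
```

```bash
python3 look.py k1 wrist; python3 -c "
from h import *
delta([.479,.263,.18])"
```

```text
t 11.95 pos [0.4784 0.262  0.1791] delta mm [ 0.9 -0.8 -0.9] tilt [-1.1e-03  4.0e-04 -1.0e+00]
```

View pics/k1.png

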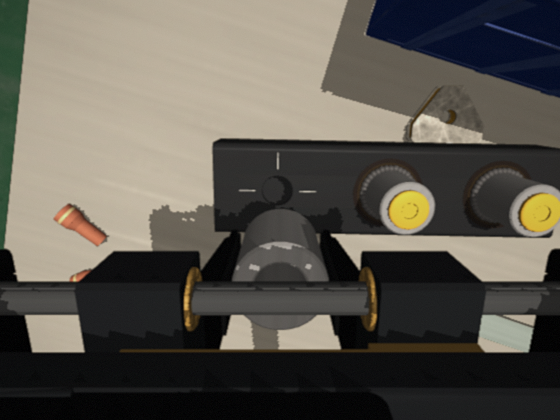

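The wrist view shows the boss close to the hole, which is at (276,190) with cross marks at (247,191), (308,191) and (278,160). I lower partway and measure both.

Call:
arm_command([
  [1,-1,5],
  [0,0,12],
  [0,0,14],
  [0,0,12],
  [0,0,8],
  [0,0,4],
  [0,0,0],
  [0,0,0],
], hand=[255,255,255,255,255,255,255,255], yaw=[0,0,0,0,0,0,0,0])

```text
time: 12.62
position: [0.4794, 0.2642, 0.1245]
ee_rot: [0.99, 0.142, -0.0, 0.0]
wrist_force: [0.5, 0.1, -2.6]
grip_width: 0.0397
grasp_force: 30.0
```

```bash
python3 look.py k2 wrist; cat > meas.py <<'E'
from fit import *
import sys
w=dict(np.load(sys.argv[1]+'.npz'));Q,q=held(w)
s=q[(q[:,0]>.008)&(abs(q[:,1])<.018)&(q[:,2]>-.03)&(q[:,2]<.009)]
f=least_squares(lambda c:np.hypot(s[:,0]-c[0]-c[2]*s[:,2],s[:,1]-c[1]-c[3]*s[:,2])-.02,[0,0,0,0],loss='soft_l1',f_scale=.0005)
print('boss',f.x.round(4),'foot z',np.percentile(q[:,2],99.5))
z=Q[...,2];st=bot.observe();e=st['position'][2]-.05
h=(abs(z-e)<.006)&(np.hypot(Q[...,0],Q[...,1])<.06)
zt=np.median(z[h]);print('header top z in tool',zt,e)
h=(abs(z-zt)<.004)&(np.hypot(Q[...,0],Q[...,1])<.055)
mk=(h&(w['image'].min(2)>110)).astype(np.uint8)
n,l,S,C=cv2.connectedComponentsWithStats(mk)
for i in range(1,n):
    if S[i,4]>4:
        p=Q[l==i];print('mark',C[i].round(0),S[i],p.mean(0).round(4),p.min(0)[:2].round(4),p.max(0)[:2].round(4))
m=(z>zt+.006)&(np.hypot(Q[...,0],Q[...,1])<.03);print('hole px',m.sum())
if m.sum()>10:
    v,u=np.nonzero(m);T=w['tool_from_camera'];pp=np.array([ray(w,a,b,zt,T) for a,b in zip(u,v)]);print(pp.min(0),pp.max(0))
E
python3 meas.py k1; python3 meas.py k2
```

```text
boss [ 0.0007  0.0003  0.     -0.0012] foot z 0.009227049878683996
header top z in tool nan 0.0752104315416439
hole px 0
boss [ 0.0007  0.0003  0.0008 -0.0014] foot z 0.009294889960251344
header top z in tool 0.07455397728263877 0.0752104315416439
mark [280. 175.] [279 165   2  20  39] [0.0264 0.0003 0.0744] [ 0.0197 -0.0001] [0.0332 0.0006]
mark [240. 210.] [234 209  15   2  18] [ 0.0009 -0.0278  0.0745] [ 0.0005 -0.0321] [ 0.0018 -0.0223]
mark [315. 211.] [306 211  19   2  33] [-0.0002  0.0255  0.0743] [-0.0009  0.0193] [0.0008 0.0321]
hole px 486
[-0.0007 -0.0129  0.0746] [0.0133 0.0121 0.0746]
  return _methods._mean(a, axis=axis, dtype=dtype,
  ret = ret.dtype.type(ret / rcount)
```

Call:
arm_command([
  [-0.4,-0.4,4],
  [0,0,8],
  [0,0,10],
  [0,0,10],
  [0,0,8],
  [0,0,5],
  [0,0,4],
  [0,0,0],
  [0,0,0],
], hand=[255,255,255,255,255,255,255,255,255], yaw=[0,0,0,0,0,0,0,0,0])

```text
time: 13.42
position: [0.4788, 0.2645, 0.0755]
ee_rot: [0.99, 0.142, -0.0, 0.0]
wrist_force: [0.3, -0.3, -2.8]
grip_width: 0.0401
grasp_force: 30.0
```

```bash
python3 look.py k3 wrist; python3 meas.py k3; python3 - <<'E'
from h import *
for i in range(3): delta([.479,.263,.066]);bot.capture('scene')
w=dict(np.load('k3.npz'))
# image foot edge: depth profile down column through the boss
Q=pts(w,w['tool_from_camera'])
for u in (270,280,290):
    c=Q[:,u];k=[(v,c[v].round(4).tolist()) for v in range(195,250) if abs(c[v,0])<.05 and c[v,2]<.02]
    print(u,k[:3])
E
```

```text
boss [ 0.0007  0.0003  0.0011 -0.0005] foot z 0.009050704760780024
header top z in tool 0.02544626537760586 0.025955654041841733
mark [280. 190.] [279 178   3  24  54] [0.0269 0.0008 0.0252] [0.0207 0.    ] [0.0337 0.0012]
hole px 0
t 13.47 pos [0.4791 0.2646 0.076 ] delta mm [-0.6  1.5 10. ] tilt [ 6.e-04 -1.e-04 -1.e+00]
t 13.52 pos [0.4793 0.2647 0.0762] delta mm [-0.8  1.6 10.2] tilt [ 1.1e-03 -2.0e-04 -1.0e+00]
t 13.57 pos [0.4794 0.2647 0.0764] delta mm [-0.8  1.6 10.4] tilt [ 1.3e-03 -2.0e-04 -1.0e+00]
270 [(210, [0.0199, -0.0046, 0.0089]), (211, [0.0204, -0.0045, 0.0056]), (212, [0.0202, -0.0045, 0.0044])]
280 [(209, [0.0207, 0.0006, 0.0082]), (210, [0.0208, 0.0006, 0.0059]), (211, [0.0207, 0.0006, 0.0044])]
290 [(210, [0.0201, 0.0058, 0.0083]), (211, [0.0201, 0.0058, 0.0067]), (212, [0.0197, 0.0057, 0.006])]
```

View pics/k3.png

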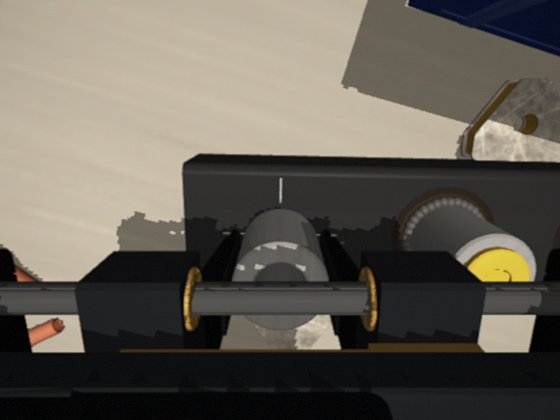

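The boss is centred on the mark, and the fits agree to within about 0.5 mm. The gap is now about 14.6 mm, so I make the final descent of 9.5 mm.

Call:
arm_command([
  [0,0,2],
  [0,0,3],
  [0,0,2.5],
  [0,0,1.5],
  [0,0,0.5],
  [0,0,0],
  [0,0,0],
  [0,0,0],
  [0,0,0],
  [0,0,0],
], hand=[255,255,255,255,255,255,255,255,255,255], yaw=[0,0,0,0,0,0,0,0,0,0])

```text
time: 14.45
position: [0.479, 0.2645, 0.0663]
ee_rot: [0.99, 0.142, 0.0, -0.0]
wrist_force: [0.8, -0.6, -2.5]
grip_width: 0.0399
grasp_force: 30.0
```

```bash
python3 look.py k4 wrist; python3 meas.py k4; python3 - <<'E'
from h import *
for i in range(4): delta([.479,.263,.066]);c=bot.capture('scene')
print(bot.observe()['wrist_force'])
save('fin',cv2.resize(c['image'][110:260,120:320],None,fx=4,fy=4))
E
```

```text
boss [ 0.0007  0.0003  0.0005 -0.0016] foot z 0.00915704606643847
header top z in tool 0.0162910795272051 0.016273699075222803
mark [280. 195.] [279 182   3  25  57] [0.0263 0.0007 0.0161] [0.02   0.0001] [0.0335 0.0011]
hole px 0
t 14.5 pos [0.4789 0.2645 0.0663] delta mm [-0.4  1.5  0.3] tilt [ 2.e-04 -0.e+00 -1.e+00]
t 14.55 pos [0.4789 0.2645 0.0663] delta mm [-0.4  1.5  0.3] tilt [ 2.e-04 -0.e+00 -1.e+00]
t 14.6 pos [0.4789 0.2645 0.0662] delta mm [-0.3  1.5  0.2] tilt [ 1.e-04 -0.e+00 -1.e+00]
t 14.65 pos [0.4789 0.2645 0.0662] delta mm [-0.3  1.5  0.2] tilt [ 1.e-04 -0.e+00 -1.e+00]
[ 0.0757542  -0.20198932 -3.2169547 ]
```

View pics/fin.png

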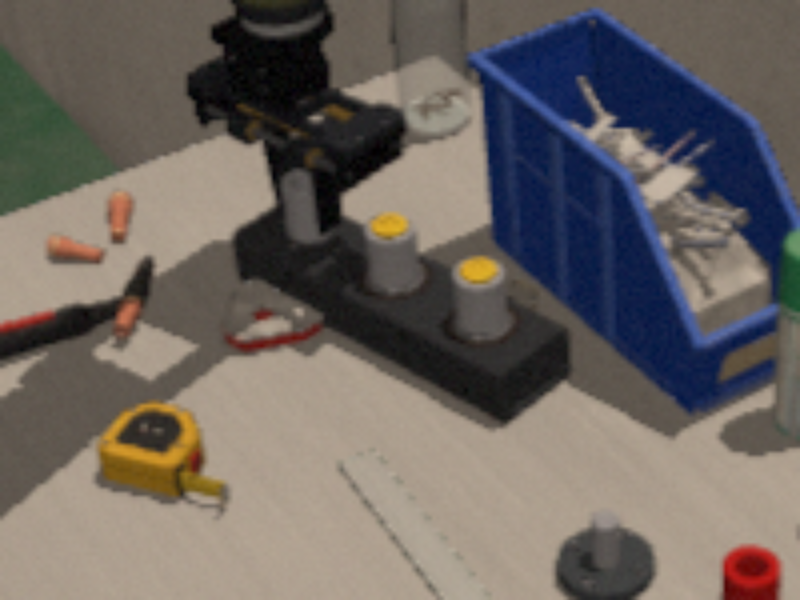

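The scene crop shows the boss upright at (300,205) over the hole end of the header, clear of the welded bosses at (390,250) and (480,300). The gap is about 5 mm and the wrist force is the boss's weight only.

```bash
python3 -c "
from h import *
print(bot.finish_job())"
```

```text
the job is handed in; nothing more can be done
None
```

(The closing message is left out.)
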